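# Tighten the vacuum chamber lid crosswise

## Task

Finish tightening the vacuum chamber lid. The two T-bar nuts in line with its oblong window already just bite: first turn the other two clockwise only until they just bite on the lid too, then go round all four crosswise (each time the opposite nut next, then the other pair) and turn each one further until it is firm. Go by the feel, do not over-tighten any nut, and leave the things round the chamber where they are.

Things in the scene. Friction and masses are not known exactly. Their poses are not given: they have to be found in the camera images.
- chamber: Round aluminium vacuum chamber, 204 mm across and 55 mm high, fixed to the desk; origin at the centre of its underside, z up. A steel port (38 mm across) sticks out of its side along its own +x, a thin brass nozzle along its -y.
- lid: Round steel lid on the chamber, 208 mm across and 12 mm thick, its top face 70 mm above the desk. A dark oblong window frame (104 x 46 mm, 5 mm high) lies in its middle, long side along the lid's x, in line with nuts 1 and 3. Origin at the centre of its underside. It sinks less than 1 mm when the nuts are tightened.
- nut_1: One of four like T-bar nuts, 83 mm from the lid's centre, a quarter circle apart, numbered counter-clockwise from above; this one at the lid's +x end of the window. Black plastic bar 46 x 14 x 28 mm (its own x, y, z; x runs along the bar) on a steel neck 14 mm across, over a spring washer (29 mm). Origin: the bar's centre on the turning axis, about 34 mm above the lid's top face. It already just bites.
- nut_2: T-bar nut beside the window, on the lid's +y side, opposite nut_4. Thread of all: clockwise seen from above tightens; the nut then sinks 16 mm per full turn and stays where it is left. Nuts 2 and 4 at first hang clear of the lid by an unknown gap of 0.2 to 1.4 mm (5 to 32 degrees of turn), different for each and not told by the bar's direction.
- nut_3: T-bar nut at the lid's -x end of the window, opposite nut_1; it already just bites. Feel of all the nuts: the bar drives the nut through a torsion spring (1.5 N m/rad, springs back on release). A free nut turns at 0.25 to 0.30 N m; in contact the torque grows about 0.4 N m per rad of bar turn. Just biting: 0.32 to 0.38 N m. Firm: 0.46 to 0.53. Over-tight: above 0.56.
- nut_4: T-bar nut beside the window, on the lid's -y side, opposite nut_2; it hangs clear of the lid at first. For all the nuts the judged contact force on the lid reads about 8 N at a turning torque of 0.35 N m and 28 N at 0.50 N m.
- brown_vial: Bystander: brown glass vial with a black cap, loose near the chamber.
- long_screwdriver: Bystander: green-handled screwdriver, loose near the chamber.
- tweezers: Bystander: steel tweezers, loose near the chamber.
- petri_dish: Bystander: clear petri dish, loose near the chamber.

How it is judged:
By the outcome, as a careful person would: the job done as asked, in the order asked, and still so for the second after the job is handed in, with the robot touching nothing.
It also fails if it takes over 72 s, if anything falls off the work surface, if the arm or the gripper's body presses on something with over 40 N, if the wrist force passes 120 N, or if a joint passes its speed limit or range.

## Robot

A 6-joint arm with a two-finger parallel gripper is mounted at the origin on a cart in front of the work surface, level with it; the furniture and walls round the work are solid. World frame = base frame: x ahead of the robot, y to its left, z up, the work surface at z = 0. Lengths are in m, angles in rad, forces in N, time in s.
With the tool pointing down it reaches from about 0.325 to 0.75 m from the base axis. Payload 7.6 kg.
Tool frame: the origin (TCP) lies at the very end of the fingers, on their centre line; the grasp point (between the pads) lies bot.grasp_offset behind it (bot.grasp_offset is the distance from the TCP to the grasp point, in m); z points along the fingers, y is the line along which they close (so a half turn about z gives the same grasp; the last joint's range is limited). The gripper opens to 85 mm and grips with 20 to 120 N. Pads are 22 mm wide; open, the fingers measure 114 mm over their backs; the gripper's body (76 mm by 85 mm) begins 54 mm behind the grasp point. The pads swing forward as they close: fully open they stand 13 mm farther back than shut.
Start: joints at [1.122, 0.052, 1.401, -0, 1.689, -0.07], TCP at [0.194, 0.488, 0.208] pointing down, gripper open.
Joint ranges: [-2.9, 2.9], [-0.91, 2.17], [0.12, 2.37], [-1.06, 4.2], [0.26, 2.73], [-2.93, 2.93]. Speed limits (rad/s): [2.57, 2.57, 3.01, 3.14, 3.14, 3.14].

## Interface

Orientations are given as [roll, pitch, yaw] about the fixed x, y, z axes, in that order (R = Rz(yaw) Ry(pitch) Rx(roll)).
In Python, from rig import bot gives the robot as it stands.
- The arm moves only by the shell command python3 -m creep 'ROWS' [OPENING] [FORCE]. ROWS is JSON, a list of rows, each a list of 4 numbers: the shift along the tool's x, y, z in mm, then the turn about the tool's z in rad. A call has exactly 10 rows; each row shifts and turns the commanded pose from where the row before left it, along the tool's axes as they then stand; what a row does not reach is not made up. A row lasts 1/10 s, in which the tool goes at most 50 mm and 8.59 degrees, less where a joint would pass 70% of its speed; a pose out of reach is approached as far as the arm can. A call with a gripper value outside its range is refused whole. OPENING is the opening, from 0 (shut) to 1 (fully open), set as the call begins (- or left out, the last holds). The fingers move at their own pace and stop on an object; FORCE is the grip in N (left out, the last holds). Time passes only in rows, so rows that do not move let the fingers close, or fill a call up. It gives the time, the measured TCP pose, the force, the opening and the grip force at its end, in the units of the state.
- bot.read_state(): the state, without advancing time (a new reading comes with each control period).
- bot.get_image(name): name is "scene" or "side" or "wrist"; returns (picture, depth): 400x640x3 uint8, red, green, blue; 400x640 float32, m along the optical axis (not along the pixel's ray), 0 where there is no reading.
- bot.calibration(name): a dict with "intrinsics" (3x3 intrinsics, pixels), "eye" and "attitude" of the camera in the world. Camera axes: x right, y down, z forward; pixel columns grow to the right and rows downward; lengths in m; the calibration is good to about 2 mm. A picture is of the moment at which its call begins: read the wrist's pose just before it. calibration takes no time and is no camera call; for the wrist camera it gives the pose at the moment of the call.
- bot.hand_in(): hands the job in; it is judged then, once.
The state is a dict: "time_s": time; "qpos": joint angles; "qvel": joint speeds; "joint_torque": joint torques, N m; "tcp_pos": TCP position; "eef_rot": TCP orientation; "force": force on the tool from outside, world axes, zero at the start; "wrist_torque": the same for the moment, N m; "width": opening from 0.0 (shut) to 1.0 (fully open); "finger_force": force on a finger pad.
Only numpy, scipy, OpenCV 4.12 (cv2) and the standard library are available. Lean on these libraries where they do the work, as an engineer would, in place of code of your own. Each camera call takes 0.05 s, during which the arm holds its last target. There are 200 camera calls.

## Working session

There is one attempt and no reset: what is moved stays moved. The work goes in short steps, Python scripts to look and compute and a shell command to move; the robot and the scene stay as the last step left them, time stands still between calls to the robot, and variables do not carry over. Pictures are saved under pics/ and viewed, at most 10 in all, crops included, and the job is handed in when it is done.

```bash
ls; mkdir -p pics
python3 - <<'E'
from rig import bot
import cv2,numpy as np
s=bot.read_state();print(s,bot.grasp_offset)
for n in("scene","side","wrist"):
    c=bot.calibration(n);p,d=bot.get_image(n)
    np.savez(f"pics/{n}0.npz",p=p,d=d,K=c["intrinsics"],e=c["eye"],a=c["attitude"])
    cv2.imwrite(f"pics/{n}0.png",p[:,:,::-1]);print(n,c)
E
```

```text
pics
{'time_s': 0.0, 'qpos': array([ 1.12172421e+00,  5.28396492e-02,  1.40170455e+00,  2.62602179e-05,
        1.68859907e+00, -7.03189579e-02]), 'qvel': array([-0.00108378,  0.00053549,  0.00070533, -0.00029666, -0.0004441 ,
       -0.00013661]), 'joint_torque': array([ 7.41194071e-04, -3.81670976e+01, -3.60191274e+01, -3.27749774e-05,
        6.20258827e-03,  3.02388770e-06]), 'tcp_pos': array([0.19396245, 0.48750176, 0.20688113]), 'eef_rot': array([-3.14004771e+00, -1.34965866e-04,  2.76284245e+00]), 'force': array([-0.01925587, -0.55162906, -0.69107602]), 'wrist_torque': array([ 0.00260761, -0.00089259,  0.0392869 ]), 'finger_force': 0.0, 'width': 1.0017356598543337} 0.0187
scene {'intrinsics': array([[395.8485503 ,   0.        , 314.69160956],
       [  0.        , 395.8485503 , 203.43252753],
       [  0.        ,   0.        ,   1.        ]]), 'eye': array([ 0.08069494, -0.1240532 ,  0.75995256]), 'attitude': array([-2.48904496,  0.00909782, -1.03107995])}
side {'intrinsics': array([[428.64861734,   0.        , 326.59465392],
       [  0.        , 428.64861734, 204.2681204 ],
       [  0.        ,   0.        ,   1.        ]]), 'eye': array([0.28366105, 0.90357503, 0.39962935]), 'attitude': array([-1.94238248,  0.01202962, -2.8623577 ])}
wrist {'intrinsics': array([[311.336328  ,   0.        , 322.41451068],
       [  0.        , 311.336328  , 203.30314469],
       [  0.        ,   0.        ,   1.        ]]), 'eye': array([0.13327064, 0.51176533, 0.37300631]), 'attitude': array([2.87472119e+00, 1.79256164e-03, 1.19162106e+00])}
```

View pics/scene0.png

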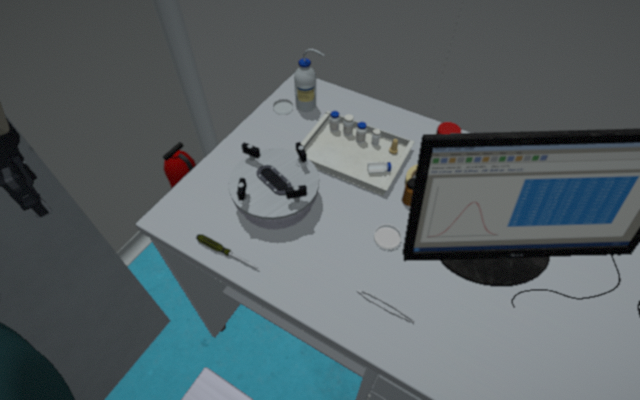

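View pics/side0.png

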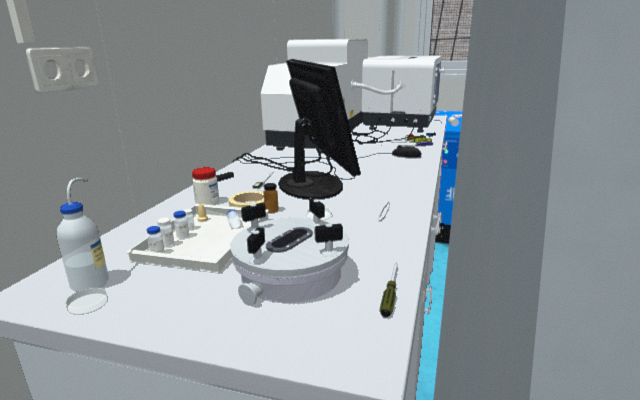

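The scene view shows the lid around (275,185), with nuts at (250,150), (300,152), (241,188) and (297,191). The window runs along the line (250,150)–(297,191). The side view confirms this, with the steel port at (250,292). Next I'll deproject the points.

```bash
cat > h.py <<'E'
import numpy as np,cv2
from scipy.spatial.transform import Rotation as R
def cloud(p,d,K,e,a):
    v,u=np.indices(d.shape);c=np.stack([(u-K[0,2])/K[0,0]*d,(v-K[1,2])/K[1,1]*d,d],-1)
    return c@R.from_euler('xyz',a).as_matrix().T+e
def load(n):
    z=np.load(f"pics/{n}.npz");return z['p'],z['d'],cloud(z['p'],z['d'],z['K'],z['e'],z['a'])
E
python3 - <<'E'
from h import *
for n,box in(("scene0",(220,330,130,230)),("side0",(225,360,195,300))):
    p,d,w=load(n);u0,u1,v0,v1=box
    m=np.zeros(d.shape,bool);m[v0:v1,u0:u1]=1;m&=d>0
    z=w[...,2]
    lid=m&(abs(z-.07)<.004)&(p.min(-1)>70);P=w[lid]
    # circle bounds
    (c,r)=cv2.minEnclosingCircle(P[:,:2].astype(np.float32));print(n,"lid",c,r,P[:,2].mean(),len(P))
    b=m&(z>.082)&(z<.13)
    k,l,st,ce=cv2.connectedComponentsWithStats(b.astype(np.uint8))
    for i in range(1,k):
        if st[i,4]<15: continue
        Q=w[l==i];t=Q[Q[:,2]>Q[:,2].max()-.008]
        (cc,sz,an)=cv2.minAreaRect((t[:,:2]*1000).astype(np.float32))
        print(ce[i].round(),len(Q),len(t),Q[:,2].max().round(4),"mean",Q.mean(0).round(4),"rect",np.round(cc,1),np.round(sz,1),an)
    dk=m&(abs(z-.074)<.006)&(p.max(-1)<70);Q=w[dk];print("win",np.median(Q,0))
E
```

```text
scene0 lid (0.5388106107711792, 0.2675970792770386) 0.10531595349311829 0.07157183309371477 3543
[250. 150.] 219 100 0.1221 mean [0.5606 0.3435 0.1096] rect [563.3 346.5] [14.4 44.9] 1.0084586143493652
[301. 152.] 166 90 0.1238 mean [0.612  0.2388 0.1131] rect [616.6 242.5] [48.1 14.2] 56.278465270996094
[241. 189.] 187 110 0.1222 mean [0.4555 0.2887 0.113 ] rect [458.2 292.4] [43.7 14. ] 28.447940826416016
[296. 192.] 266 120 0.1222 mean [0.5097 0.1865 0.1093] rect [512.6 188.5] [14.4 44.9] 41.365081787109375
win [0.53867225 0.26584828 0.07612738]
side0 lid (0.5392462015151978, 0.2687070369720459) 0.10536520928144455 0.06785908477949956 3514
[316. 208.] 261 101 0.1159 mean [0.5098 0.1971 0.1033] rect [512.4 191.1] [13.  44.4] 45.34500503540039
[253. 213.] 398 125 0.1181 mean [0.6148 0.2473 0.1037] rect [616.2 244.4] [43.9 13.5] 52.98786163330078
[328. 233.] 506 175 0.1169 mean [0.4578 0.2986 0.1036] rect [458.9 295.3] [45.  13.7] 30.516189575195312
[256. 241.] 362 149 0.1164 mean [0.5601 0.3545 0.1045] rect [562.3 348.2] [12.5 44. ] 1.474867820739746
win [0.53858291 0.27205697 0.07177683]
```

View pics/wrist0.png

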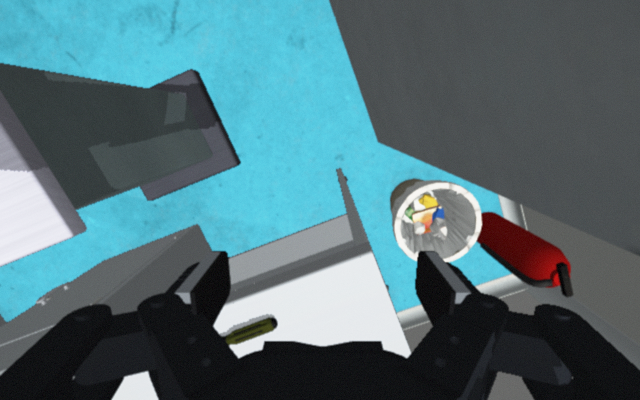

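The wrist view shows only the desk edge and the floor. The lid centre comes out near (0.538, 0.269), with all nut radii about 83 mm. Nuts A (0.563,0.347) and D (0.5125,0.190) lie along the window. B (0.616,0.2435) and C (0.4587,0.294) are the loose pair. I'll write a planner helper and go to C first.

```bash
cat >> h.py <<'E'
N={'A':(.5628,.3474,91),'B':(.6164,.2435,54.5),'C':(.4587,.2939,29.5),'D':(.5125,.1898,133)}
def plan(x,y,z,yawdeg,n=10,k=None):
    """constant row (mm,rad) so n rows reach the pose; row = shift then turn"""
    from rig import bot
    s=bot.read_state();p=s['tcp_pos'];y0=s['eef_rot'][2];dy=(np.radians(yawdeg)-y0+np.pi)%(2*np.pi)-np.pi
    m=k or n;t=-dy/m
    A=sum(np.exp(1j*(y0-t*i)) for i in range(n))   # tool x dir; y is -i*x
    q=((x-p[0])+1j*(y-p[1]))/A
    print("row x,y,z mm, turn:",np.round([q.real*1e3,-q.imag*1e3,(p[2]-z)/n*1e3,t],3),"yaw0",y0)
def st():
    from rig import bot
    s=bot.read_state();print("t",round(s['time_s'],2),"p",s['tcp_pos'].round(4),"yaw",np.degrees(s['eef_rot'][2]).round(2),"rp",s['eef_rot'][:2].round(4),"F",s['force'].round(2),"M",s['wrist_torque'].round(3),"q6",s['qpos'][5].round(3),"tau",s['joint_torque'][4:].round(4),"w",round(s['width'],3),"ff",round(s['finger_force'],1))
E
python3 -c "
from h import *
plan(.4587,.2939,.17,209.5)"
```

```text
row x,y,z mm, turn: [-26.885 -20.652   3.708  -0.089] yaw0 2.7627532426104313
```

```bash
python3 -m creep '[[-26.9,-20.7,3.7,-0.089],[-26.9,-20.7,3.7,-0.089],[-26.9,-20.7,3.7,-0.089],[-26.9,-20.7,3.7,-0.089],[-26.9,-20.7,3.7,-0.089],[-26.9,-20.7,3.7,-0.089],[-26.9,-20.7,3.7,-0.089],[-26.9,-20.7,3.7,-0.089],[-26.9,-20.7,3.7,-0.089],[-26.9,-20.7,3.7,-0.089]]' 0.45 30
python3 - <<'E'
from h import *
from rig import bot
st();c=bot.calibration("wrist");p,d=bot.get_image("wrist");st()
np.savez("pics/wrist1.npz",p=p,d=d,K=c["intrinsics"],e=c["eye"],a=c["attitude"])
cv2.imwrite("pics/wrist1.png",p[:,:,::-1])
w=cloud(p,d,c["intrinsics"],c["eye"],c["attitude"]);z=w[...,2]
for k,(x,y,_) in N.items():
    m=(d>0)&(np.hypot(w[...,0]-x,w[...,1]-y)<.032)&(z>.11)&(z<.13)
    if m.sum()>30:
        Q=w[m];print(k,m.sum(),Q[:,2].mean(),cv2.minAreaRect((Q[:,:2]*1000).astype(np.float32)))
plan(.4587,.2939,.0865,209.5)
E
```

```text
time_s: 1.15
tcp_pos: [0.4599, 0.2923, 0.1704]
eef_rot: [3.142, -0.0, -2.627]
force: [0.4, 0.6, 0.2]
width: 0.451
finger_force: 0.0
t 1.15 p [0.4599 0.2923 0.1704] yaw -150.53 rp [ 3.1415e+00 -3.0000e-04] F [0.42 0.57 0.17] M [ 0.02   0.025 -0.016] q6 -1.587 tau [0.1058 1.6854] w 0.451 ff 0.0
t 1.2 p [0.4632 0.2905 0.1689] yaw -150.42 rp [-3.1399e+00 -7.0000e-04] F [ 0.89 -3.41 -1.49] M [-0.137  0.007  0.023] q6 -1.594 tau [0.6237 0.2595] w 0.447 ff 0.0
A 474 0.1149788832848724 ((560.6990966796875, 339.7146301269531), (10.85110092163086, 40.09794998168945), 18.563642501831055)
B 61 0.11896705762518145 ((618.4267578125, 234.43092346191406), (12.29274845123291, 5.9317626953125), 29.472126007080078)
C 1074 0.11746022238770697 ((461.2353820800781, 290.977783203125), (44.70470428466797, 13.99421501159668), 29.88286590576172)
D 1162 0.11633893599226597 ((515.1066284179688, 187.09580993652344), (14.19918155670166, 45.9271354675293), 43.292537689208984)
row x,y,z mm, turn: [0.228 0.518 8.238 0.   ] yaw0 -2.625251772571084
```

```bash
cat >> h.py <<'E'
def look(name):
    from rig import bot
    c=bot.calibration("wrist");p,d=bot.get_image("wrist")
    np.savez(f"pics/{name}.npz",p=p,d=d,K=c["intrinsics"],e=c["eye"],a=c["attitude"]);cv2.imwrite(f"pics/{name}.png",p[:,:,::-1])
    w=cloud(p,d,c["intrinsics"],c["eye"],c["attitude"]);z=w[...,2]
    for k,(x,y,_) in N.items():
        m=(d>0)&(np.hypot(w[...,0]-x,w[...,1]-y)<.032)&(z>.108)&(z<.13)
        if m.sum()>300:
            Q=w[m];r=cv2.minAreaRect((Q[:,:2]*1000).astype(np.float32));print(k,m.sum(),"z",Q[:,2].mean().round(4),np.round(r[0],1),np.round(r[1],1),round(r[2],1))
E
python3 -c "
from h import *
look('w2');st();look('w3');st();plan(.4587,.2939,.0865,209.7,8)"
```

```text
A 596 z 0.1144 [560.7 341.1] [11.5 42.4] 18.2
C 1120 z 0.1174 [461.9 291.4] [45.9 13.5] 29.4
D 1210 z 0.1161 [514.9 187.5] [14.4 45.4] 43.3
t 1.25 p [0.461  0.2914 0.1689] yaw -150.78 rp [-3.141e+00 -2.200e-03] F [-0.01  0.78 -0.93] M [ 0.01   0.03  -0.011] q6 -1.585 tau [-0.2412 -1.1215] w 0.445 ff 0.0
A 510 z 0.1141 [560.4 340. ] [11.1 40.8] 18.6
C 1123 z 0.1173 [461.6 291. ] [45.3 13.8] 28.9
D 1206 z 0.1161 [514.9 187.5] [14.4 45.5] 43.3
t 1.3 p [0.4595 0.2922 0.1695] yaw -150.85 rp [ 3.1415e+00 -2.2000e-03] F [-0.27  0.43 -0.05] M [-0.031 -0.033  0.029] q6 -1.581 tau [-0.1421 -0.4525] w 0.448 ff 0.0
row x,y,z mm, turn: [-1.1000e-02  2.3600e-01  1.0369e+01 -1.0000e-03] yaw0 -2.6327992619600877
```

View pics/w3.png

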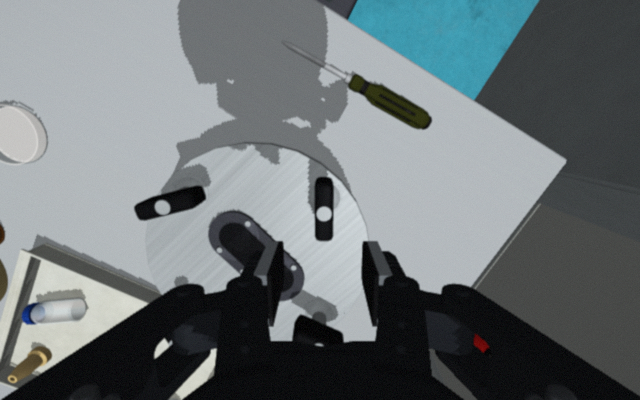

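The wrist view shows C's bar at (323,208), centred between the pads at (270,280) and (375,280). The window runs from (235,230) to (290,285), in line with A and D. Descending on C.

```bash
python3 -m creep '[[0,0,11.8,0],[0,0,11.8,0],[0,0,11.8,0],[0,0,11.8,0],[0,0,11.8,0],[0,0,11.8,0],[0,0,11.8,0],[0,0,0,0],[0,0,0,0],[0,0,0,0]]' && python3 -c "
from h import *
st()" && python3 -m creep '[[0,0,0,0],[0,0,0,0],[0,0,0,0],[0,0,0,0],[0,0,0,0],[0,0,0,0],[0,0,0,0],[0,0,0,0],[0,0,0,0],[0,0,0,0]]' 0.05 60
cat >> h.py <<'E'
def feel(n=6,axis=None):
    from rig import bot
    L=[]
    for i in range(n):
        s=bot.read_state();L.append(np.r_[s['force'],s['wrist_torque'],s['joint_torque'][5],s['tcp_pos'],np.degrees(s['eef_rot'][2])])
        if i<n-1: bot.get_image("side")
    L=np.array(L);m=L.mean(0);sd=L.std(0)
    print("t",round(s['time_s'],2),"F",m[:3].round(2),"M",m[3:6].round(3),"sdM",sd[5].round(3),"tau6",m[6].round(4),sd[6].round(4),"p",m[7:10].round(4),"yaw",m[10].round(2),"w",round(s['width'],3),"ff",round(s['finger_force'],1),"q6",s['qpos'][5].round(3))
E
python3 -c "
from h import *
feel(6)"
```

```text
time_s: 2.3
tcp_pos: [0.4591, 0.2934, 0.0889]
eef_rot: [3.142, 0.001, -2.63]
force: [1.1, -0.3, 0.4]
width: 0.452
finger_force: 0.0
t 2.3 p [0.4591 0.2934 0.0889] yaw -150.71 rp [3.1416e+00 1.4000e-03] F [ 1.07 -0.28  0.4 ] M [-0.036  0.012  0.047] q6 -1.581 tau [0.0019 0.0002] w 0.452 ff 0.0
time_s: 3.3
tcp_pos: [0.46, 0.2917, 0.0892]
eef_rot: [-3.138, 0.001, -2.632]
force: [2.9, -7.3, 3.2]
width: 0.139
finger_force: 59.2
t 3.55 F [ 2.74 -7.32  3.3 ] M [-1.175 -0.412 -0.017] sdM 0.05 tau6 -0.0093 0.0 p [0.46   0.2917 0.0892] yaw -150.79 w 0.138 ff 59.2 q6 -1.581
```

```bash
python3 -m creep '[[0,-1.9,0,0.04],[0,0,0,0.04],[0,0,0,0.04],[0,0,0,0.04],[0,0,0,0.04],[0,0,0.1,0.04],[0,0,0.1,0.04],[0,0,0,0],[0,0,0,0],[0,0,0,0]]' && python3 -c "
from h import *
feel(3)"
```

```text
time_s: 4.55
tcp_pos: [0.46, 0.2918, 0.0889]
eef_rot: [3.141, 0.002, -2.909]
force: [-1.5, -0.7, 6.0]
width: 0.136
finger_force: 59.6
t 4.65 F [-0.9  -0.57  6.12] M [-0.036  0.24   0.297] sdM 0.035 tau6 0.2661 0.0004 p [0.4601 0.2918 0.0889] yaw -166.68 w 0.135 ff 59.6 q6 -1.306
```

```bash
python3 -m creep '[[0,0,0,0.03],[0,0,0,0.03],[0,0,0.1,0.03],[0,0,0,0.03],[0,0,0.1,0.03],[0,0,0,0.03],[0,0,0,0.02],[0,0,0,0],[0,0,0,0],[0,0,0,0]]' && python3 -c "
from h import *
feel(3)"
```

```text
time_s: 5.65
tcp_pos: [0.46, 0.292, 0.0886]
eef_rot: [3.14, 0.001, -3.109]
force: [-0.6, 0.4, 5.3]
width: 0.139
finger_force: 59.6
t 5.75 F [-0.74  0.7   5.33] M [0.153 0.106 0.339] sdM 0.018 tau6 0.315 0.0002 p [0.46   0.292  0.0886] yaw -178.15 w 0.138 ff 59.6 q6 -1.106
```

```bash
python3 -m creep '[[0,0,0,0.02],[0,0,0.1,0.02],[0,0,0,0.02],[0,0,0,0.015],[0,0,0.1,0],[0,0,0,0],[0,0,0,0],[0,0,0,0],[0,0,0,0],[0,0,0,0]]' && python3 -c "
from h import *
feel(4)"
```

```text
time_s: 6.75
tcp_pos: [0.4601, 0.2921, 0.0885]
eef_rot: [3.14, 0.001, 3.099]
force: [-0.5, 0.5, 5.5]
width: 0.138
finger_force: 59.7
t 6.9 F [-1.    0.72  5.5 ] M [0.157 0.155 0.352] sdM 0.037 tau6 0.3452 0.0 p [0.4601 0.2921 0.0885] yaw 177.56 w 0.139 ff 59.7 q6 -1.031
```

```bash
python3 -m creep '[[0,0,0,-0.06],[0,0,0,-0.06],[0,0,0,-0.06],[0,0,0,-0.05],[0,0,0,0],[0,0,0,0],[0,0,0,0],[0,0,0,0],[0,0,0,0],[0,0,0,0]]' && python3 -c "
from h import *
feel(1)" && python3 -m creep '[[0,0,0,0],[0,0,0,0],[0,0,0,0],[0,0,-4,0],[0,0,-8,0],[0,0,-9,0],[0,0,-9,0],[0,0,-9,0],[0,0,-8,0],[0,0,0,0]]' 0.45 && python3 -c "
from h import *
st();plan(.6177,.2413,.135,234.5,9)"
```

```text
time_s: 7.9
tcp_pos: [0.46, 0.2919, 0.0885]
eef_rot: [3.141, 0.002, -2.955]
force: [-0.7, -0.3, 5.8]
width: 0.133
finger_force: 59.6
t 7.9 F [-0.73 -0.26  5.83] M [0.06  0.222 0.007] sdM 0.0 tau6 0.0347 0.0 p [0.46   0.2919 0.0885] yaw -169.3 w 0.133 ff 59.6 q6 -1.26
time_s: 8.9
tcp_pos: [0.4603, 0.2919, 0.1363]
eef_rot: [3.141, 0.003, -2.955]
force: [-0.5, 0.5, 0.5]
width: 0.454
finger_force: 0.0
t 8.9 p [0.4603 0.2919 0.1363] yaw -169.33 rp [3.1407e+00 2.7000e-03] F [-0.48  0.51  0.49] M [-0.06  -0.011  0.037] q6 -1.26 tau [ 0.1793 -0.    ] w 0.454 ff 0.0
row x,y,z mm, turn: [-12.599 -13.982   0.143  -0.085] yaw0 -2.9553212529396053
```

```bash
python3 -m creep '[[-12.6,-14,0,-0.085],[-12.6,-14,0,-0.085],[-12.6,-14,0,-0.085],[-12.6,-14,0,-0.085],[-12.6,-14,0,-0.085],[-12.6,-14,0,-0.085],[-12.6,-14,0,-0.085],[-12.6,-14,0,-0.085],[-12.6,-14,0,-0.085],[0,0,0,0]]' && python3 -c "
from h import *
feel(2)
look('w4');st();plan(.6177,.2413,.0885,234.5,7)"
```

```text
time_s: 9.9
tcp_pos: [0.6182, 0.2402, 0.1333]
eef_rot: [3.141, -0.001, -2.19]
force: [-0.3, -0.3, -0.8]
width: 0.454
finger_force: 0.0
t 9.95 F [-0.24 -0.12 -0.36] M [ 0.003 -0.026 -0.005] sdM 0.015 tau6 -0.6337 0.2609 p [0.6177 0.2404 0.1333] yaw -125.54 w 0.45 ff 0.0 q6 -2.205
B 1551 z 0.118 [619.5 239.6] [45.2 13.8] 53.9
C 2438 z 0.1156 [463.  290.4] [46.1 14.6] 12.5
D 2471 z 0.1163 [515.5 187. ] [14.5 46.3] 43.3
t 10.0 p [0.6168 0.2407 0.1337] yaw -125.6 rp [ 3.1406e+00 -1.0000e-03] F [-0.28  0.38 -0.22] M [ 0.023  0.011 -0.047] q6 -2.204 tau [-0.0307 -0.1132] w 0.451 ff 0.0
row x,y,z mm, turn: [-0.148 -0.061  6.455 -0.   ] yaw0 -2.1921203488346674
```

```bash
python3 -m creep '[[0,0,6.5,0],[0,0,6.5,0],[0,0,6.5,0],[0,0,6.5,0],[0,0,6.5,0],[0,0,6.5,0],[0,0,6,0],[0,0,0,0],[0,0,0,0],[0,0,0,0]]' && python3 -m creep '[[0,0,0,0],[0,0,0,0],[0,0,0,0],[0,0,0,0],[0,0,0,0],[0,0,0,0],[0,0,0,0],[0,0,0,0],[0,0,0,0],[0,0,0,0]]' 0.05 60;
python3 -c "
from h import *
feel(3)"
```

```text
time_s: 11.0
tcp_pos: [0.6174, 0.2409, 0.09]
eef_rot: [-3.141, 0.001, -2.19]
force: [0.3, 0.0, -0.4]
width: 0.449
finger_force: 0.0
time_s: 12.0
tcp_pos: [0.6183, 0.2402, 0.0903]
eef_rot: [-3.139, 0.002, -2.191]
force: [5.1, -2.2, -0.1]
width: 0.135
finger_force: 59.6
t 12.1 F [ 5.19 -2.01  0.67] M [-0.356 -0.791 -0.025] sdM 0.022 tau6 -0.0231 0.0 p [0.6183 0.2403 0.0903] yaw -125.55 w 0.137 ff 59.6 q6 -2.206
```

```bash
python3 -m creep '[[0,-1.2,0,0.04],[0,0,0,0.04],[0,0,0,0.04],[0,0,0,0.04],[0,0,0,0.04],[0,0,0,0.04],[0,0,0.1,0.04],[0,0,0,0],[0,0,0,0],[0,0,0,0]]' && python3 -c "
from h import *
feel(2)"
```

```text
time_s: 13.1
tcp_pos: [0.6183, 0.2404, 0.0901]
eef_rot: [-3.142, 0.001, -2.469]
force: [-0.6, -0.1, 4.6]
width: 0.139
finger_force: 60.1
t 13.15 F [ 0.03 -0.4   4.9 ] M [0.03  0.07  0.254] sdM 0.036 tau6 0.2599 0.0007 p [0.6183 0.2404 0.0901] yaw -141.49 w 0.132 ff 60.2 q6 -1.928
```

```bash
python3 -m creep '[[0,0,0,0.03],[0,0,0,0.03],[0,0,0.1,0.03],[0,0,0,0.03],[0,0,0.1,0.03],[0,0,0.1,0.03],[0,0,0,0.02],[0,0,0,0],[0,0,0,0],[0,0,0,0]]' && python3 -c "
from h import *
feel(2)"
```

```text
time_s: 14.15
tcp_pos: [0.6182, 0.2405, 0.0896]
eef_rot: [3.141, 0.001, -2.67]
force: [0.0, -0.2, 4.8]
width: 0.134
finger_force: 60.2
t 14.2 F [-0.16  0.35  4.6 ] M [0.223 0.078 0.256] sdM 0.005 tau6 0.2679 0.0002 p [0.6182 0.2405 0.0896] yaw -152.99 w 0.134 ff 60.2 q6 -1.727
```

```bash
python3 -m creep '[[0,0,0,0.03],[0,0,0.1,0.03],[0,0,0.1,0.03],[0,0,0,0.03],[0,0,0.1,0.03],[0,0,0.1,0.03],[0,0,0.1,0.02],[0,0,0,0],[0,0,0,0],[0,0,0,0]]' && python3 -c "
from h import *
feel(2)"
```

```text
time_s: 15.2
tcp_pos: [0.6182, 0.2406, 0.0891]
eef_rot: [3.141, 0.001, -2.871]
force: [-0.3, 0.7, 5.5]
width: 0.131
finger_force: 60.3
t 15.25 F [-0.08  1.25  5.8 ] M [0.312 0.153 0.268] sdM 0.027 tau6 0.2874 0.0003 p [0.6182 0.2406 0.0891] yaw -164.47 w 0.134 ff 60.3 q6 -1.527
```

```bash
python3 -m creep '[[0,0,0,0.03],[0,0,0.1,0.03],[0,0,0.1,0.03],[0,0,0,0.03],[0,0,0.1,0.03],[0,0,0,0],[0,0,0,0],[0,0,0,0],[0,0,0,0],[0,0,0,0]]' && python3 -c "
from h import *
feel(3)"
```

```text
time_s: 16.25
tcp_pos: [0.6182, 0.2407, 0.0889]
eef_rot: [3.141, 0.001, -3.02]
force: [-0.3, 0.9, 6.7]
width: 0.132
finger_force: 60.4
t 16.35 F [-0.4   0.98  5.97] M [0.344 0.162 0.359] sdM 0.032 tau6 0.3386 0.0 p [0.6181 0.2407 0.0889] yaw -173.05 w 0.131 ff 60.4 q6 -1.377
```

```bash
python3 -m creep '[[0,0,0,0.025],[0,0,0,0],[0,0,0,0],[0,0,0,-0.06],[0,0,0,-0.06],[0,0,0,-0.06],[0,0,0,-0.05],[0,0,0,0],[0,0,0,0],[0,0,0,0]]' && python3 -c "
from h import *
feel(1)" && python3 -m creep '[[0,0,0,0],[0,0,0,0],[0,0,0,0],[0,0,-4,0],[0,0,-8,0],[0,0,-9,0],[0,0,-9,0],[0,0,-9,0],[0,0,-8,0],[0,0,0,0]]' 0.45 && python3 -c "
from h import *
st();plan(.5137,.1872,.135,133.5,9)"
```

```text
time_s: 17.35
tcp_pos: [0.6182, 0.2405, 0.0889]
eef_rot: [3.141, 0.001, -2.816]
force: [-0.4, 2.1, 6.2]
width: 0.135
finger_force: 60.2
t 17.35 F [-0.44  2.05  6.17] M [0.347 0.151 0.047] sdM 0.0 tau6 0.0379 0.0 p [0.6182 0.2405 0.0889] yaw -161.35 w 0.135 ff 60.2 q6 -1.581
time_s: 18.35
tcp_pos: [0.6188, 0.2403, 0.1374]
eef_rot: [-3.142, 0.003, -2.815]
force: [-0.5, 0.3, 0.1]
width: 0.45
finger_force: 0.0
t 18.35 p [0.6188 0.2403 0.1374] yaw -161.31 rp [-3.1416e+00  3.1000e-03] F [-0.5   0.27  0.14] M [-0.012  0.01  -0.001] q6 -1.582 tau [1.641e-01 1.000e-04] w 0.45 ff 0.0
row x,y,z mm, turn: [11.017 -8.33   0.264  0.126] yaw0 -2.8153847994056345
```

```bash
python3 -m creep '[[11,-8.3,0,0.126],[11,-8.3,0,0.126],[11,-8.3,0,0.126],[11,-8.3,0,0.126],[11,-8.3,0,0.126],[11,-8.3,0,0.126],[11,-8.3,0,0.126],[11,-8.3,0,0.126],[11,-8.3,0,0.126],[0,0,0,0]]' && python3 -c "
from h import *
feel(2)
look('w5');st();plan(.5137,.1872,.089,133.5,7)"
```

```text
time_s: 19.35
tcp_pos: [0.5122, 0.1871, 0.1352]
eef_rot: [-3.141, -0.0, 2.333]
force: [-0.1, -0.1, 0.2]
width: 0.453
finger_force: 0.0
t 19.4 F [-0.33 -0.03 -0.04] M [-0.011 -0.047 -0.016] sdM 0.001 tau6 0.9859 0.4129 p [0.5126 0.1871 0.1353] yaw 133.79 w 0.452 ff 0.0 q6 -0.484
A 2543 z 0.1157 [566.1 343.9] [14.5 46.3] 2.4
B 1470 z 0.116 [619.1 239.7] [45.7 14.2] 19.9
C 2540 z 0.1164 [462.2 291. ] [46.  14.6] 12.1
D 1472 z 0.1165 [515.2 187.3] [13.6 45. ] 43.6
t 19.45 p [0.5134 0.187  0.1353] yaw 133.92 rp [3.1413e+00 2.0000e-04] F [0.12 0.34 0.18] M [-0.018  0.021  0.03 ] q6 -0.485 tau [0.0406 0.1646] w 0.446 ff 0.0
row x,y,z mm, turn: [-8.000e-03  4.300e-02  6.621e+00  1.000e-03] yaw0 2.3373368264559384
```

```bash
python3 -m creep '[[0,0,6.7,0],[0,0,6.7,0],[0,0,6.7,0],[0,0,6.7,0],[0,0,6.7,0],[0,0,6.7,0],[0,0,6.5,0],[0,0,0,0],[0,0,0,0],[0,0,0,0]]' && python3 -m creep '[[0,0,0,0],[0,0,0,0],[0,0,0,0],[0,0,0,0],[0,0,0,0],[0,0,0,0],[0,0,0,0],[0,0,0,0],[0,0,0,0],[0,0,0,0]]' 0.05 60;
python3 -c "
from h import *
feel(3)"
```

```text
time_s: 20.45
tcp_pos: [0.5135, 0.1871, 0.0891]
eef_rot: [3.141, 0.0, 2.334]
force: [-0.8, -0.5, -0.0]
width: 0.45
finger_force: 0.0
time_s: 21.45
tcp_pos: [0.5139, 0.1876, 0.0893]
eef_rot: [3.139, 0.001, 2.334]
force: [3.9, 4.0, 1.3]
width: 0.131
finger_force: 59.7
t 21.55 F [3.91 4.22 1.21] M [ 0.654 -0.634 -0.004] sdM 0.007 tau6 -0.0049 0.0 p [0.5139 0.1876 0.0893] yaw 133.73 w 0.131 ff 59.7 q6 -0.481
```

```bash
python3 -m creep '[[0,0.7,0,0.06],[0,0,0,0.06],[0,0,0,0.06],[0,0,0,0.06],[0,0,0.1,0.06],[0,0,0.1,0.06],[0,0,0.1,0.06],[0,0,0,0],[0,0,0,0],[0,0,0,0]]' && python3 -c "
from h import *
feel(2)"
```

```text
time_s: 22.55
tcp_pos: [0.5141, 0.1877, 0.0891]
eef_rot: [3.14, -0.0, 1.916]
force: [1.5, 2.1, 5.5]
width: 0.134
finger_force: 60.4
t 22.6 F [1.31 1.95 5.42] M [ 0.366 -0.182  0.431] sdM 0.002 tau6 0.4249 0.0002 p [0.5141 0.1877 0.0891] yaw 109.77 w 0.136 ff 60.4 q6 -0.063
```

```bash
python3 -m creep '[[0,0,0,0.03],[0,0,0.1,0.03],[0,0,0.1,0.03],[0,0,0.1,0.03],[0,0,0,0.03],[0,0,0.1,0.03],[0,0,0,0.01],[0,0,0,0],[0,0,0,0],[0,0,0,0]]' && python3 -c "
from h import *
feel(3)"
```

```text
time_s: 23.6
tcp_pos: [0.5142, 0.1877, 0.0889]
eef_rot: [3.14, -0.0, 1.726]
force: [0.8, 2.3, 5.0]
width: 0.134
finger_force: 60.6
t 23.7 F [1.13 2.61 5.86] M [ 0.32  -0.117  0.562] sdM 0.012 tau6 0.5265 0.0002 p [0.5142 0.1877 0.0888] yaw 98.9 w 0.13 ff 60.6 q6 0.127
```

```bash
python3 -m creep '[[0,0,0,-0.07],[0,0,0,-0.07],[0,0,0,-0.07],[0,0,0,-0.07],[0,0,0,-0.07],[0,0,0,0],[0,0,0,0],[0,0,0,0],[0,0,0,0],[0,0,0,0]]' && python3 -c "
from h import *
feel(1)" && python3 -m creep '[[0,0,0,0],[0,0,0,0],[0,0,0,0],[0,0,-4,0],[0,0,-8,0],[0,0,-9,0],[0,0,-9,0],[0,0,-9,0],[0,0,-8,0],[0,0,0,0]]' 0.45 && python3 -c "
from h import *
st();plan(.5641,.3446,.135,92.4,9)"
```

```text
time_s: 24.7
tcp_pos: [0.5141, 0.1877, 0.0889]
eef_rot: [3.14, 0.0, 2.075]
force: [0.3, 1.7, 7.5]
width: 0.136
finger_force: 60.3
t 24.7 F [0.27 1.71 7.52] M [ 0.344 -0.06   0.064] sdM 0.0 tau6 0.06 0.0 p [0.5141 0.1877 0.0889] yaw 118.9 w 0.136 ff 60.3 q6 -0.222
time_s: 25.7
tcp_pos: [0.5145, 0.1877, 0.1367]
eef_rot: [3.139, 0.001, 2.074]
force: [-0.3, 0.4, 0.3]
width: 0.452
finger_force: 0.0
t 25.7 p [0.5145 0.1877 0.1367] yaw 118.82 rp [3.1388e+00 6.0000e-04] F [-0.3   0.44  0.26] M [ 0.004  0.005 -0.017] q6 -0.221 tau [ 0.1793 -0.0002] w 0.452 ff 0.0
row x,y,z mm, turn: [15.178 10.484  0.188  0.051] yaw0 2.0738212000543905
```

```bash
python3 -m creep '[[15.2,10.5,0,0.051],[15.2,10.5,0,0.051],[15.2,10.5,0,0.051],[15.2,10.5,0,0.051],[15.2,10.5,0,0.051],[15.2,10.5,0,0.051],[15.2,10.5,0,0.051],[15.2,10.5,0,0.051],[15.2,10.5,0,0.051],[0,0,0,0]]' && python3 -c "
from h import *
feel(2)
look('w6');st();plan(.5641,.3446,.089,92.4,7)"
```

```text
time_s: 26.7
tcp_pos: [0.5633, 0.346, 0.1338]
eef_rot: [-3.141, 0.0, 1.615]
force: [-0.3, -1.1, -0.1]
width: 0.449
finger_force: 0.0
t 26.75 F [-0.29 -0.77  0.33] M [-0.007 -0.025  0.014] sdM 0.016 tau6 0.4599 0.191 p [0.5632 0.3455 0.1339] yaw 92.59 w 0.451 ff 0.0 q6 0.448
A 1502 z 0.1167 [566.9 345.2] [13.8 45.1] 2.4
C 753 z 0.1145 [462.8 293. ] [46.  12.4] 13.2
t 26.8 p [0.563  0.3444 0.1342] yaw 92.6 rp [-3.1405e+00  6.0000e-04] F [-0.54 -0.81 -0.65] M [-0.017  0.005  0.005] q6 0.448 tau [-0.0235  0.0801] w 0.449 ff 0.0
row x,y,z mm, turn: [0.017 0.155 6.454 0.   ] yaw0 1.6161226578228836
```

```bash
python3 -m creep '[[0,0.2,6.5,0],[0,0.2,6.5,0],[0,0.2,6.5,0],[0,0.2,6.5,0],[0,0.2,6.5,0],[0,0.2,6.5,0],[0,0,6.5,0],[0,0,0,0],[0,0,0,0],[0,0,0,0]]' && python3 -m creep '[[0,0,0,0],[0,0,0,0],[0,0,0,0],[0,0,0,0],[0,0,0,0],[0,0,0,0],[0,0,0,0],[0,0,0,0],[0,0,0,0],[0,0,0,0]]' 0.05 60;
python3 -c "
from h import *
feel(2)"
```

```text
time_s: 27.8
tcp_pos: [0.5647, 0.3449, 0.0899]
eef_rot: [3.141, -0.0, 1.615]
force: [0.3, 0.2, 0.1]
width: 0.451
finger_force: 0.0
time_s: 28.8
tcp_pos: [0.5654, 0.3449, 0.0902]
eef_rot: [3.139, -0.001, 1.615]
force: [6.0, 1.0, 0.7]
width: 0.13
finger_force: 58.7
t 28.85 F [5.82 0.93 1.4 ] M [ 0.146 -0.901 -0.004] sdM 0.022 tau6 -0.0099 0.0 p [0.5654 0.3449 0.0902] yaw 92.51 w 0.134 ff 58.7 q6 0.448
```

```bash
python3 -m creep '[[0,0.9,0,0.06],[0,0,0,0.06],[0,0,0,0.06],[0,0,0,0.06],[0,0,0.1,0.06],[0,0,0.1,0.06],[0,0,0.1,0.04],[0,0,0,0],[0,0,0,0],[0,0,0,0]]' && python3 -c "
from h import *
feel(2)"
```

```text
time_s: 29.85
tcp_pos: [0.5654, 0.345, 0.0899]
eef_rot: [3.141, -0.001, 1.217]
force: [-0.7, -0.5, 5.2]
width: 0.132
finger_force: 59.5
t 29.9 F [ 0.18 -0.27  5.46] M [-0.113  0.075  0.37 ] sdM 0.02 tau6 0.3807 0.0002 p [0.5654 0.345  0.0899] yaw 69.7 w 0.127 ff 59.5 q6 0.846
```

```bash
python3 -m creep '[[0,0,0,0.03],[0,0,0.1,0.03],[0,0,0.1,0.03],[0,0,0.1,0.03],[0,0,0,0.03],[0,0,0.1,0.03],[0,0,0,0.02],[0,0,0,0],[0,0,0,0],[0,0,0,0]]' && python3 -c "
from h import *
feel(2)"
```

```text
time_s: 30.9
tcp_pos: [0.5653, 0.345, 0.0897]
eef_rot: [3.142, -0.001, 1.017]
force: [-1.1, -1.3, 6.2]
width: 0.134
finger_force: 59.7
t 30.95 F [-1.11 -0.86  6.36] M [-0.104  0.199  0.467] sdM 0.021 tau6 0.4786 0.0002 p [0.5653 0.345  0.0897] yaw 58.26 w 0.135 ff 59.7 q6 1.046
```

```bash
python3 -m creep '[[0,0,0,0.025],[0,0,0.1,0.025],[0,0,0,0],[0,0,0,0],[0,0,0,-0.08],[0,0,0,-0.08],[0,0,0,-0.08],[0,0,0,-0.08],[0,0,0,0],[0,0,0,0]]' && python3 -c "
from h import *
feel(1)" && python3 -m creep '[[0,0,0,0],[0,0,0,0],[0,0,0,0],[0,0,-4,0],[0,0,-8,0],[0,0,-9,0],[0,0,-9,0],[0,0,-9,0],[0,0,-8,0],[0,0,0,0]]' 0.45 && python3 -c "
from h import *
st();plan(.6182,.2405,.135,20,9)"
```

```text
time_s: 31.95
tcp_pos: [0.5654, 0.3449, 0.0896]
eef_rot: [3.141, -0.001, 1.286]
force: [-0.3, -1.0, 6.2]
width: 0.129
finger_force: 59.3
t 31.95 F [-0.26 -1.03  6.2 ] M [-0.084  0.19   0.082] sdM 0.0 tau6 0.0244 0.0 p [0.5654 0.3449 0.0896] yaw 73.69 w 0.129 ff 59.3 q6 0.777
time_s: 32.95
tcp_pos: [0.566, 0.3451, 0.1377]
eef_rot: [3.139, -0.002, 1.285]
force: [-0.4, 0.6, 0.4]
width: 0.45
finger_force: 0.0
t 32.95 p [0.566  0.3451 0.1377] yaw 73.61 rp [ 3.1395e+00 -2.2000e-03] F [-0.39  0.61  0.36] M [-0.018 -0.007  0.017] q6 0.778 tau [ 0.1644 -0.0002] w 0.45 ff 0.0
row x,y,z mm, turn: [-5.326 12.372  0.299  0.104] yaw0 1.2847918116386876
```

```bash
python3 -c "
from h import *
look('w7')" ; python3 -m creep '[[-5.3,12.4,0.2,0.104],[-5.3,12.4,0.2,0.104],[-5.3,12.4,0.2,0.104],[-5.3,12.4,0.2,0.104],[-5.3,12.4,0.2,0.104],[-5.3,12.4,0.2,0.104],[-5.3,12.4,0.2,0.104],[-5.3,12.4,0.2,0.104],[-5.3,12.4,0.2,0.104],[0,0,0,0]]' && python3 -c "
from h import *
feel(2)
look('w8');st();plan(.6182,.2405,.089,20,7)"
```

```text
A 1445 z 0.1162 [566.8 345.1] [45.3 14. ] 76.9
time_s: 34.0
tcp_pos: [0.6179, 0.2386, 0.1331]
eef_rot: [3.141, 0.001, 0.346]
force: [0.5, 0.5, 0.2]
width: 0.446
finger_force: 0.0
t 34.05 F [-0.1   0.47  0.16] M [ 0.02   0.002 -0.024] sdM 0.001 tau6 0.6214 0.2602 p [0.6178 0.2391 0.1332] yaw 19.93 w 0.451 ff 0.0 q6 1.535
A 1829 z 0.1152 [567.1 344.5] [46.5 15.3] 76.2
B 1514 z 0.1167 [620.6 240.1] [45.  13.6] 19.7
C 328 z 0.1162 [469.9 288.5] [11.7 24.5] 70.9
t 34.1 p [0.6177 0.2403 0.1334] yaw 20.12 rp [-3.1412e+00  6.0000e-04] F [-0.4   0.01  0.43] M [-0.026 -0.025 -0.046] q6 1.535 tau [0.0054 0.1038] w 0.452 ff 0.0
row x,y,z mm, turn: [7.700e-02 3.000e-03 6.344e+00 0.000e+00] yaw0 0.3512245068944191
```

```bash
python3 -m creep '[[0,0,6.4,0],[0,0,6.4,0],[0,0,6.4,0],[0,0,6.4,0],[0,0,6.4,0],[0,0,6.4,0],[0,0,6.4,0],[0,0,0,0],[0,0,0,0],[0,0,0,0]]' && python3 -m creep '[[0,0,0,0],[0,0,0,0],[0,0,0,0],[0,0,0,0],[0,0,0,0],[0,0,0,0],[0,0,0,0],[0,0,0,0],[0,0,0,0],[0,0,0,0]]' 0.05 90;
python3 -c "
from h import *
feel(2)"
```

```text
time_s: 35.1
tcp_pos: [0.6181, 0.2402, 0.0895]
eef_rot: [-3.142, -0.001, 0.349]
force: [0.5, 0.1, 0.6]
width: 0.448
finger_force: 0.0
time_s: 36.1
tcp_pos: [0.618, 0.2404, 0.0897]
eef_rot: [-3.141, -0.001, 0.349]
force: [-1.9, 0.5, 6.0]
width: 0.117
finger_force: 88.5
t 36.15 F [-1.75  0.55  5.81] M [ 0.129  0.359 -0.011] sdM 0.015 tau6 0.0036 0.0 p [0.618  0.2404 0.0897] yaw 19.99 w 0.117 ff 88.5 q6 1.537
```

```bash
python3 -m creep '[[0,0,0,0.06],[0,0,0,0.06],[0,0,0,0.06],[0,0,0,0.06],[0,0,0.1,0.06],[0,0,0.1,0.06],[0,0,0.1,0.06],[0,0,0,0],[0,0,0,0],[0,0,0,0]]' && python3 -c "
from h import *
feel(2)"
```

```text
time_s: 37.15
tcp_pos: [0.618, 0.2408, 0.0895]
eef_rot: [-3.141, -0.001, -0.07]
force: [-2.9, 2.0, 5.7]
width: 0.117
finger_force: 88.8
t 37.2 F [-2.03  1.55  5.16] M [0.297 0.366 0.402] sdM 0.0 tau6 0.3989 0.0007 p [0.618  0.2408 0.0895] yaw -4.01 w 0.115 ff 88.8 q6 1.956
```

```bash
python3 -m creep '[[0,0,0,0.03],[0,0,0.1,0.03],[0,0,0.1,0.03],[0,0,0.1,0.03],[0,0,0,0.03],[0,0,0.1,0.03],[0,0,0,0.02],[0,0,0,0],[0,0,0,0],[0,0,0,0]]' && python3 -c "
from h import *
feel(2)"
```

```text
time_s: 38.2
tcp_pos: [0.618, 0.2409, 0.0893]
eef_rot: [-3.14, -0.001, -0.27]
force: [-2.2, 1.9, 6.1]
width: 0.116
finger_force: 89.1
t 38.25 F [-2.66  1.95  6.46] M [0.333 0.396 0.526] sdM 0.015 tau6 0.4952 0.0002 p [0.618  0.2409 0.0893] yaw -15.45 w 0.118 ff 89.1 q6 2.156
```

```bash
python3 -m creep '[[0,0,0,-0.07],[0,0,0,-0.07],[0,0,0,-0.07],[0,0,0,-0.07],[0,0,0,-0.07],[0,0,0,0],[0,0,0,0],[0,0,0,0],[0,0,0,0],[0,0,0,0]]' && python3 -c "
from h import *
feel(1)" && python3 -m creep '[[0,0,0,0],[0,0,0,0],[0,0,0,0],[0,0,-4,0],[0,0,-8,0],[0,0,-9,0],[0,0,-9,0],[0,0,-9,0],[0,0,-8,0],[0,0,0,0]]' 0.45 && python3 -c "
from h import *
st();plan(.4601,.2920,.135,12.2,9)"
```

```text
time_s: 39.25
tcp_pos: [0.618, 0.2406, 0.0893]
eef_rot: [-3.141, -0.001, 0.079]
force: [-3.1, 1.6, 6.6]
width: 0.119
finger_force: 88.7
t 39.25 F [-3.05  1.59  6.64] M [0.21  0.455 0.087] sdM 0.0 tau6 0.0292 0.0 p [0.618  0.2406 0.0893] yaw 4.54 w 0.119 ff 88.7 q6 1.807
time_s: 40.25
tcp_pos: [0.6186, 0.2404, 0.1374]
eef_rot: [-3.141, -0.003, 0.079]
force: [-0.2, 0.5, 0.1]
width: 0.449
finger_force: 0.0
t 40.25 p [0.6186 0.2404 0.1374] yaw 4.52 rp [-3.1408e+00 -3.0000e-03] F [-0.24  0.49  0.11] M [ 0.007 -0.032 -0.013] q6 1.807 tau [ 0.164 -0.   ] w 0.449 ff 0.0
row x,y,z mm, turn: [-1.6661e+01 -8.1130e+00  2.6500e-01 -1.5000e-02] yaw0 0.07885411783216467
```

```bash
python3 -m creep '[[-16.7,-8.1,0.2,-0.015],[-16.7,-8.1,0.2,-0.015],[-16.7,-8.1,0.2,-0.015],[-16.7,-8.1,0.2,-0.015],[-16.7,-8.1,0.2,-0.015],[-16.7,-8.1,0.2,-0.015],[-16.7,-8.1,0.2,-0.015],[-16.7,-8.1,0.2,-0.015],[-16.7,-8.1,0.2,-0.015],[0,0,0,0]]' && python3 -c "
from h import *
feel(2)
look('w9');st();plan(.4601,.2920,.089,12.2,7)"
```

```text
time_s: 41.25
tcp_pos: [0.4575, 0.2921, 0.1334]
eef_rot: [-3.141, 0.001, 0.216]
force: [0.2, -0.6, 0.1]
width: 0.453
finger_force: 0.0
t 41.3 F [ 0.28 -0.16  0.15] M [0.003 0.01  0.021] sdM 0.009 tau6 0.0531 0.022 p [0.458  0.2919 0.1334] yaw 12.33 w 0.448 ff 0.0 q6 1.855
A 2431 z 0.116 [566.5 344.1] [45.5 14.4] 76.7
B 310 z 0.1136 [598.7 238.3] [ 4.6 14.2] 1.9
C 1533 z 0.1167 [462.8 291.3] [44.9 14. ] 12.1
D 1932 z 0.1155 [515.1 187.5] [14.5 45.8] 31.5
t 41.35 p [0.4592 0.2915 0.1335] yaw 12.26 rp [ 3.1415e+00 -3.0000e-04] F [-0.62  0.18 -0.75] M [-0.012 -0.017  0.034] q6 1.855 tau [0.0411 0.0092] w 0.452 ff 0.0
row x,y,z mm, turn: [ 0.142 -0.04   6.362  0.   ] yaw0 0.21391030279991963
```

```bash
python3 -m creep '[[0.1,0,6.4,0],[0.1,0,6.4,0],[0.1,0,6.4,0],[0.1,0,6.4,0],[0.1,0,6.4,0],[0,0,6.4,0],[0,0,6.4,0],[0,0,0,0],[0,0,0,0],[0,0,0,0]]' && python3 -m creep '[[0,0,0,0],[0,0,0,0],[0,0,0,0],[0,0,0,0],[0,0,0,0.05],[0,0,0,0.05],[0,0,0,0.05],[0,0,0,0.05],[0,0,0,0],[0,0,0,0]]' 0.05 90;
python3 -c "
from h import *
feel(2)"
```

```text
time_s: 42.35
tcp_pos: [0.4598, 0.2918, 0.0892]
eef_rot: [-3.141, -0.001, 0.214]
force: [0.3, 0.5, 0.7]
width: 0.448
finger_force: 0.0
time_s: 43.35
tcp_pos: [0.4597, 0.2919, 0.0893]
eef_rot: [-3.141, -0.001, 0.016]
force: [-1.4, 0.2, 5.9]
width: 0.117
finger_force: 88.6
t 43.4 F [-1.26  0.16  5.91] M [-0.02   0.282  0.269] sdM 0.03 tau6 0.2919 0.0181 p [0.4597 0.2919 0.0893] yaw 0.9 w 0.121 ff 88.6 q6 2.053
```

```bash
python3 -m creep '[[0,0,0,0.03],[0,0,0,0.03],[0,0,0.1,0.03],[0,0,0,0.03],[0,0,0.1,0.03],[0,0,0.1,0.03],[0,0,0.1,0.03],[0,0,0,0],[0,0,0,0],[0,0,0,0]]' && python3 -c "
from h import *
feel(2)"
```

```text
time_s: 44.4
tcp_pos: [0.4598, 0.2922, 0.0891]
eef_rot: [-3.14, -0.001, -0.194]
force: [-1.4, 0.8, 6.0]
width: 0.114
finger_force: 88.8
t 44.45 F [-1.85  0.69  6.18] M [0.11  0.304 0.391] sdM 0.007 tau6 0.3946 0.0003 p [0.4598 0.2922 0.0891] yaw -11.11 w 0.12 ff 88.8 q6 2.263
```

```bash
python3 -m creep '[[0,0,0,0.03],[0,0,0.1,0.03],[0,0,0.1,0.03],[0,0,0.1,0.03],[0,0,0,0.03],[0,0,0.1,0.03],[0,0,0,0.02],[0,0,0,0],[0,0,0,0],[0,0,0,0]]' && python3 -c "
from h import *
feel(2)"
```

```text
time_s: 45.45
tcp_pos: [0.4598, 0.2924, 0.0889]
eef_rot: [-3.139, -0.001, -0.394]
force: [-1.1, 1.3, 5.2]
width: 0.12
finger_force: 89.1
t 45.5 F [-1.31  1.38  5.58] M [0.246 0.289 0.463] sdM 0.01 tau6 0.4791 0.0003 p [0.4598 0.2924 0.0889] yaw -22.55 w 0.12 ff 89.1 q6 2.462
```

```bash
python3 -m creep '[[0,0,0,0.02],[0,0,0.1,0.02],[0,0,0,0],[0,0,0,0],[0,0,0,-0.09],[0,0,0,-0.09],[0,0,0,-0.09],[0,0,0,-0.08],[0,0,0,0],[0,0,0,0]]' && python3 -c "
from h import *
feel(1)" && python3 -m creep '[[0,0,0,0],[0,0,0,0],[0,0,0,0],[0,0,-4,0],[0,0,-8,0],[0,0,-9,0],[0,0,-9,0],[0,0,-9,0],[0,0,-8,0],[0,0,0,0]]' 0.45 && python3 -c "
from h import *
st();plan(.5654,.3449,.135,76.6,10)"
```

```text
time_s: 46.5
tcp_pos: [0.4597, 0.2921, 0.0888]
eef_rot: [-3.14, -0.001, -0.084]
force: [-3.1, -0.1, 8.1]
width: 0.119
finger_force: 88.8
t 46.5 F [-3.09 -0.11  8.13] M [0.049 0.398 0.058] sdM 0.0 tau6 -0.0243 0.0 p [0.4597 0.2921 0.0888] yaw -4.84 w 0.119 ff 88.8 q6 2.153
time_s: 47.5
tcp_pos: [0.4602, 0.292, 0.1366]
eef_rot: [-3.14, -0.002, -0.086]
force: [-0.8, -0.6, 0.8]
width: 0.454
finger_force: 0.0
t 47.5 p [0.4602 0.292  0.1366] yaw -4.94 rp [-3.1399e+00 -2.4000e-03] F [-0.77 -0.56  0.79] M [-0.02  -0.043  0.018] q6 2.155 tau [ 1.789e-01 -1.000e-04] w 0.454 ff 0.0
row x,y,z mm, turn: [12.768  1.13   0.162 -0.142] yaw0 -0.08616942865449295
```

```bash
python3 -c "
from h import *
look('w10')" ; python3 -m creep '[[12.8,1.1,0.2,-0.142],[12.8,1.1,0.2,-0.142],[12.8,1.1,0.2,-0.142],[12.8,1.1,0.2,-0.142],[12.8,1.1,0.2,-0.142],[12.8,1.1,0.2,-0.142],[12.8,1.1,0.2,-0.142],[12.8,1.1,0.2,-0.142],[12.8,1.1,0.2,-0.142],[12.8,1.1,0.2,-0.142]]' && python3 -c "
from h import *
feel(3);look('w11');st();plan(.5654,.3449,.089,76.6,7)"
```

```text
A 2265 z 0.116 [566.4 343.8] [45.  14.2] 76.9
C 1465 z 0.1162 [462.8 291.4] [14.  44.9] 85.6
D 2074 z 0.1157 [515.1 187.3] [14.5 45.5] 31.8
time_s: 48.55
tcp_pos: [0.5651, 0.3449, 0.1318]
eef_rot: [-3.141, 0.001, 1.339]
force: [-0.3, 0.2, 0.8]
width: 0.451
finger_force: 0.0
t 48.65 F [ 0.23 -0.05 -0.06] M [ 0.001 -0.004  0.01 ] sdM 0.006 tau6 0.2872 1.2688 p [0.565  0.3456 0.1317] yaw 76.82 w 0.452 ff 0.0 q6 0.728
A 1520 z 0.1162 [566.5 345. ] [45.4 13.5] 76.9
t 48.7 p [0.5646 0.3449 0.1317] yaw 76.28 rp [-3.1405e+00  1.1000e-03] F [-0.26  0.32  0.59] M [0.033 0.035 0.011] q6 0.732 tau [-0.0282 -0.5604] w 0.449 ff 0.0
row x,y,z mm, turn: [ 2.900e-02  1.070e-01  6.104e+00 -1.000e-03] yaw0 1.3313992709687494
```

```bash
python3 -m creep '[[0,0.1,6.1,0],[0,0.1,6.1,0],[0,0.1,6.1,0],[0,0.1,6.1,0],[0,0.1,6.1,0],[0,0.1,6.1,0],[0,0.1,6.1,0],[0,0,0,0],[0,0,0,0],[0,0,0,0]]' && python3 -m creep '[[0,0,0,0],[0,0,0,0],[0,0,0,0],[0,0,0,0],[0,0,0,0.05],[0,0,0,0.05],[0,0,0,0.05],[0,0,0,0.05],[0,0,0,0],[0,0,0,0]]' 0.05 90;
python3 -c "
from h import *
feel(1)"; python3 -m creep '[[0,0,0,0.03],[0,0,0,0.03],[0,0,0,0.03],[0,0,0,0.03],[0,0,0,0.01],[0,0,0,0],[0,0,0,0],[0,0,0,0],[0,0,0,0],[0,0,0,0]]';python3 -c "
from h import *
feel(2)"
```

```text
time_s: 49.7
tcp_pos: [0.5658, 0.3448, 0.0906]
eef_rot: [3.141, -0.001, 1.334]
force: [-0.0, 0.4, 0.7]
width: 0.449
finger_force: 0.0
time_s: 50.7
tcp_pos: [0.5655, 0.3449, 0.0908]
eef_rot: [-3.142, -0.0, 1.135]
force: [-3.2, -1.3, 5.2]
width: 0.111
finger_force: 88.7
t 50.7 F [-3.15 -1.31  5.17] M [-0.119  0.687  0.313] sdM 0.0 tau6 0.3017 0.0 p [0.5655 0.3449 0.0908] yaw 65.04 w 0.111 ff 88.7 q6 0.927
time_s: 51.7
tcp_pos: [0.5654, 0.3449, 0.0908]
eef_rot: [-3.141, -0.0, 1.006]
force: [-3.4, -0.9, 5.7]
width: 0.109
finger_force: 89.1
t 51.75 F [-3.45 -0.6   5.68] M [-0.132  0.699  0.409] sdM 0.006 tau6 0.4326 0.0 p [0.5654 0.3449 0.0908] yaw 57.61 w 0.111 ff 89.1 q6 1.057
```

```bash
python3 -m creep '[[0,0,0,0.02],[0,0,0.1,0.02],[0,0,0,0.02],[0,0,0.1,0.02],[0,0,0,0.02],[0,0,0.1,0.02],[0,0,0,0],[0,0,0,0],[0,0,0,0],[0,0,0,0]]';python3 -c "
from h import *
feel(2)"
```

```text
time_s: 52.75
tcp_pos: [0.5654, 0.3449, 0.0907]
eef_rot: [-3.141, -0.0, 0.886]
force: [-4.2, -1.0, 6.4]
width: 0.109
finger_force: 89.6
t 52.8 F [-4.26 -0.47  5.98] M [-0.112  0.829  0.547] sdM 0.01 tau6 0.5226 0.0 p [0.5654 0.3449 0.0907] yaw 50.74 w 0.11 ff 89.6 q6 1.177
```

```bash
python3 -m creep '[[0,0,0,-0.08],[0,0,0,-0.08],[0,0,0,-0.07],[0,0,0,-0.07],[0,0,0,-0.05],[0,0,0,0],[0,0,0,0],[0,0,0,0],[0,0,0,0],[0,0,0,0]]' && python3 -c "
from h import *
feel(1)" && python3 -m creep '[[0,0,0,0],[0,0,0,0],[0,0,0,0],[0,0,-4,0],[0,0,-8,0],[0,0,-9,0],[0,0,-9,0],[0,0,-9,0],[0,0,-8,0],[0,0,0,0]]' 0.45 && python3 -c "
from h import *
st();look('w12');plan(.5141,.1878,.135,121.6,9)"
```

```text
time_s: 53.8
tcp_pos: [0.5655, 0.3449, 0.0907]
eef_rot: [3.142, -0.001, 1.235]
force: [-5.3, -0.2, 5.6]
width: 0.107
finger_force: 88.7
t 53.8 F [-5.34 -0.22  5.63] M [-0.076  0.751  0.055] sdM 0.0 tau6 0.0729 0.0 p [0.5655 0.3449 0.0907] yaw 70.75 w 0.107 ff 88.7 q6 0.828
time_s: 54.8
tcp_pos: [0.5663, 0.345, 0.1389]
eef_rot: [3.14, -0.002, 1.234]
force: [-0.0, -0.6, 0.4]
width: 0.452
finger_force: 0.0
t 54.8 p [0.5663 0.345  0.1389] yaw 70.69 rp [ 3.1396e+00 -2.3000e-03] F [-0.03 -0.61  0.4 ] M [-0.006 -0.01   0.031] q6 0.828 tau [ 0.164 -0.   ] w 0.452 ff 0.0
A 1429 z 0.1161 [566.8 345.2] [45.2 14. ] 74.2
row x,y,z mm, turn: [-17.649  -6.986   0.307  -0.099] yaw0 1.2337992879376332
```

```bash
python3 -m creep '[[0,0,-10,0],[0,0,-10,0],[0,0,-10,0],[0,0,-10,0],[0,0,-5,0],[0,0,0,0],[0,0,0,0],[0,0,0,0],[0,0,0,0],[0,0,0,0]]' && python3 -c "
from rig import bot
print(bot.hand_in())"
```

```text
time_s: 55.85
tcp_pos: [0.5655, 0.3445, 0.1814]
eef_rot: [-3.141, 0.0, 1.234]
force: [-0.7, -0.0, -0.2]
width: 0.451
finger_force: 0.0
the job is handed in; nothing more can be done
None
```

I brought the two loose nuts to a just-biting torque (about 0.35 N m) and tightened all four crosswise to about 0.50–0.53 N m, re-gripping one window nut last and leaving it at 0.52 (the other three I did not re-check after the round). The job was handed in at 55.9 s with the arm clear, no verdict came back, and I took no final picture of the things round the chamber.

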